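Set the cups of four sizes on their saucers at the espresso bar

ROBOT

A 7-joint arm with a two-finger parallel gripper is mounted at the origin on the work surface. World frame = base frame: x ahead of the robot, y to its left, z up, the work surface at z = 0. Lengths are in m, angles in rad, forces in N, time in s.
With the tool pointing down it reaches from about 0.35 to 0.9 m from the base axis. Payload 8.1 kg.
Tool frame: the origin (TCP) lies midway between the tips of the shut fingers; the grasp point (between the pads) lies 19 mm behind it; z points along the fingers, x is the direction in which the jaws open and shut, and the axes are right-handed (so a half turn about z gives the same grasp; the last joint's range is limited). The gripper opens to 92 mm and grips with 3 to 60 N. Pads are 19 mm wide; open, the fingers measure 130 mm over their backs; the gripper's body (75 mm by 190 mm) begins 47 mm behind the grasp point.
Start: joints at [-0.103, 0.434, 0.025, 1.573, -0.012, 1.134, -0.075], TCP at [0.625, -0, 0.204] pointing down, gripper open.
Joint ranges: [-2.62, 2.62], [-0.44, 2.09], [-1.27, 1.32], [0.08, 2.57], [-1.32, 4.46], [0.12, 2], [-2.74, 2.74]. Speed limits (rad/s): [2.22, 2.22, 3.01, 3.01, 3.14, 3.14, 3.14].

INTERFACE

Orientations are given as a rotation vector (axis times angle).
In Python, from cell import arm gives the robot as it stands.
- The arm moves only by the tool jog_arm, never from a script. Its argument "commands" is a list of rows, each an object with "translation": the shift along the tool's x, y, z in mm, a list of three; "turn": the turn, a rotation vector about the tool's x, y, z in rad, a list of three. A call has 1 to 12 rows; each row is the pose to reach, as a shift and turn from the pose commanded when the call began, along the tool's axes at that moment; what a row does not reach only later rows make up. A row lasts 1/12 s, in which the tool goes at most 41.7 mm and 7.16 degrees, less where a joint would pass 70% of its speed; a pose out of reach is approached as far as the arm can. A call with a gripper value outside its range is refused whole. "claw" is the closure, from -1 (fully open) to 1 (shut), so that 0 is half open, set as the call begins (left out, the last holds). The fingers move at their own pace and stop on an object; "grip_force" is the grip in N (left out, the last holds). Time passes only in rows, so rows that repeat a pose let the fingers close. It gives the time, the measured TCP pose, the force and the opening at its end, in the units of the state.
- arm.observe(): the state, without advancing time (a new reading comes with each control period).
- arm.get_image(name): name is "scene" or "side" or "wrist"; returns the picture (400x640x3 uint8, blue, green, red); there is no depth.
- arm.camera_info(name): a dict with "vertical_fov" (degrees; the focal length in pixels is half the picture's height over the tangent of half this angle, whatever the lens; pixels are square), "cx", "cy" (the principal point, pixels), "eye" and "rotation" of the camera in the world. Camera axes: x right, y up, looking along -z (the intrinsics and any distortion apply to the point x, -y, -z); pixel columns grow to the right and rows downward; lengths in m; the calibration is good to about 2 mm. The wrist camera is an equidistant fisheye: a pixel r from the principal point sees the ray r / f radians off the axis. A picture is of the moment at which its call begins: read the wrist's pose just before it. camera_info takes no time and is no camera call; for the wrist camera it gives the pose at the moment of the call.
- arm.sign_off(): hands the job in, once; it reports no verdict.
Trained networks look in the newest picture that a camera, given by its name, has taken for a name from the list of things; names that differ only in an ending like _2 or _b are one class to them, and where a whole thing is asked for, a point or a joint stands for the part that bears it (a point fixed in the world has none). Each returns a list of dicts, best first, with "confidence" (0 to 1); they miss things now and then, are a little off and sometimes report something else, mostly with a low value. They report only what shows in the picture. A call takes as long as a camera call. They do not tell look-alikes from the thing itself.
- arm.trace(camera, query): "region" (400x640 bool, what is visible of it) and "box" ([left, top, width, height] in pixels, round what is visible of it).
- arm.landmark_of(camera, query): "at" ([column, row] in pixels: a listed point, or the origin of a listed thing).
The state is a dict: "clock": time; "joints": joint angles; "dq": joint speeds; "joint_efforts": joint torques, N m; "position": TCP position; "ee_rot": TCP orientation; "force": force on the tool from outside, world axes, zero at the start; "ft_torque": the same for the moment, N m; "width": opening from 0.0 (shut) to 1.0 (fully open).
Only numpy, scipy, OpenCV 4.12 (cv2) and the standard library are available. Lean on these libraries where they do the work, as an engineer would, in place of code of your own. Each camera call takes 0.05 s, during which the arm holds its last target. There are 200 camera calls.

TASK

Four white handleless cups of different sizes and their four saucers stand scattered on the coffee bar: stand each cup upright in the middle of the saucer that goes with it by size, the smallest cup on the smallest saucer and so on up to the largest on the largest. Set the cups down without dropping them or knocking them over, leave the saucers where they are, and do not disturb the steel milk jug and the tamper.

Things in the scene. Friction and masses are not known exactly. Their poses are not given: they have to be found in the camera images.
- cup_tiny_center (a point): The tiny cup: white ceramic tumbler without handle, open at the top, 48 mm in outer diameter (straight-sided above the lowest quarter; foot 40 mm), 44 mm tall, wall 4 mm, about 100 g, starting upright on the table. The point is its centre, on its axis and 22 mm above its underside; z is its axis (up).
- cup_small_center (a point): The small cup: white ceramic tumbler without handle, open at the top, 54 mm in outer diameter (straight-sided above the lowest quarter; foot 45 mm), 58 mm tall, wall 4 mm, about 150 g, starting upright on the table. The point is its centre, on its axis and 29 mm above its underside; z is its axis (up).
- cup_medium_center (a point): The medium cup: white ceramic tumbler without handle, open at the top, 61 mm in outer diameter (straight-sided above the lowest quarter; foot 51 mm), 72 mm tall, wall 4 mm, about 200 g, starting upright on the table. The point is its centre, on its axis and 36 mm above its underside; z is its axis (up).
- cup_large_center (a point): The large cup: white ceramic tumbler without handle, open at the top, 68 mm in outer diameter (straight-sided above the lowest quarter; foot 57 mm), 86 mm tall, wall 4 mm, about 260 g, starting upright on the table. The point is its centre, on its axis and 43 mm above its underside; z is its axis (up).
- saucer_tiny: The saucer of the tiny cup: round white ceramic dish, 90 mm across its rim, 12 mm high, with a flat floor 62 mm wide that lies 6 mm above its underside; about 160 g, loose on the table. Origin: centre of its underside; z up.
- saucer_small: The saucer of the small cup: round white ceramic dish, 106 mm across its rim, 12 mm high, with a flat floor 78 mm wide that lies 6 mm above its underside; about 220 g, loose on the table. Origin: centre of its underside; z up.
- saucer_medium: The saucer of the medium cup: round white ceramic dish, 122 mm across its rim, 12 mm high, with a flat floor 94 mm wide that lies 6 mm above its underside; about 300 g, loose on the table. Origin: centre of its underside; z up.
- saucer_large: The saucer of the large cup: round white ceramic dish, 138 mm across its rim, 12 mm high, with a flat floor 110 mm wide that lies 6 mm above its underside; about 380 g, loose on the table. Origin: centre of its underside; z up.
- jug_center (a point): Bystander: steel milk jug, open at the top, 74 mm wide, 82 mm tall, with a wire handle reaching 62 mm from its axis along its own +x. The point is on its axis, 41 mm above its underside.
- tamper_center (a point): Bystander: tamper standing on the table, steel base 58 mm wide with a black knob handle, 76 mm tall. The point is on its axis, 38 mm above its underside.
Things that resemble listed ones, but are neither listed nor needed, are in the scene too. What is shaped like the part that bears cup_small_center but blue is not meant.

How it is judged:
At the end, for the whole second after the job is handed in: Each cup stands upright (within 0.1 rad), released and at rest, on the floor of the saucer of its own size (height within 4 mm), its axis within 12 mm of the centre of the saucer; every saucer lies level on the table (horizontal distance between cup_tiny_center and saucer_tiny below 0.012 m and z of cup_tiny_center in the frame of saucer_tiny between 0.024 and 0.032 m and angle between each of cup_tiny_center, cup_small_center, cup_medium_center, cup_large_center's own z axis and vertical below 0.1 rad and angle between each of saucer_tiny, saucer_small, saucer_medium, saucer_large's own z axis and vertical below 0.06 rad and height (world z) of each of saucer_tiny, saucer_small, saucer_medium, saucer_large below 0.005 m and linear speed of each of cup_tiny, cup_small, cup_medium, cup_large below 0.02 m/s and horizontal distance between cup_small_center and saucer_small below 0.012 m and z of cup_small_center in the frame of saucer_small between 0.031 and 0.039 m and horizontal distance between cup_medium_center and saucer_medium below 0.012 m and z of cup_medium_center in the frame of saucer_medium between 0.038 and 0.046 m and horizontal distance between cup_large_center and saucer_large below 0.012 m and z of cup_large_center in the frame of saucer_large between 0.045 and 0.053 m); the robot touches nothing.
It fails at once if a cup is dropped (falls free faster than 0.5 m/s, a drop of over 12 mm) ((linear speed of cup_tiny above 0.5 m/s and contact force between each of the fingers, the arm and cup_tiny below 0.05 N) or (linear speed of cup_small above 0.5 m/s and contact force between each of the fingers, the arm and cup_small below 0.05 N) or (linear speed of cup_medium above 0.5 m/s and contact force between each of the fingers, the arm and cup_medium below 0.05 N) or (linear speed of cup_large above 0.5 m/s and contact force between each of the fingers, the arm and cup_large below 0.05 N)).
It fails at once if a cup is knocked over (angle between any of cup_tiny_center, cup_small_center, cup_medium_center, cup_large_center's own z axis and vertical above 1 rad).
It fails at once if a saucer is pushed more than 30 mm from its place (distance of any of saucer_tiny, saucer_small, saucer_medium, saucer_large from where it was at the start of the episode above 0.03 m).
It fails at once if the milk jug or the tamper is pushed or knocked more than 20 mm from its place (distance of any of jug_center, tamper_center from where it was at the start of the episode above 0.02 m).
It also fails if it takes over 104 s, if anything falls off the work surface, if the arm or the gripper's body presses on something with over 40 N, if the wrist force passes 120 N, or if a joint passes its speed limit or range.

## Working session

There is one attempt and no reset: what is moved stays moved. The work goes in short steps, Python scripts to look and compute and a tool call to move; the robot and the scene stay as the last step left them, time stands still between calls to the robot, and variables do not carry over. Pictures are saved under pics/ and viewed, about 12 in all and at most 16, crops included, and the job is handed in when it is done.

Besides the shell and the picture viewer there is one more tool, called after ">>>" as name(argument=value, ...), one argument or row to a line, values as JSON. jog_arm: Moves the arm, as the interface text tells. Its arguments: {"type":"object","properties":{"commands":{"type":"array","items":{"type":"object","properties":{"translation":{"type":"array","items":{"type":"number"}},"turn":{"type":"array","items":{"type":"number"}}}}},"claw":{"type":"number"},"grip_force":{"type":"number"}},"required":["commands"]}

```bash
mkdir -p pics; ls; cat > h.py <<'E'
import numpy as np, cv2
from scipy.spatial.transform import Rotation as R
from cell import arm
def ray(cam,u,v,info=None):
    c=info or arm.camera_info(cam); f=200/np.tan(np.radians(c['vertical_fov'])/2)
    x,y=(u-c['cx']),(v-c['cy'])
    if cam=='wrist':
        r=np.hypot(x,y)+1e-9; t=r/f; d=np.array([np.sin(t)*x/r,-np.sin(t)*y/r,-np.cos(t)])
    else: d=np.array([x/f,-y/f,-1.])
    rot=np.array(c['rotation']); rot=rot if rot.shape==(3,3) else R.from_rotvec(rot).as_matrix()
    return np.array(c['eye']),rot@d
def at(cam,u,v,z,info=None):
    o,d=ray(cam,u,v,info); return o+d*(z-o[2])/d[2]
Z=dict(cup_tiny_center=.022,cup_small_center=.029,cup_medium_center=.036,cup_large_center=.043,saucer_tiny=0,saucer_small=0,saucer_medium=0,saucer_large=0,jug_center=.041,tamper_center=.038)
def find(cam,names=Z):
    for n in names:
        for r in arm.landmark_of(cam,n)[:4]:
            print(cam,n,round(r['confidence'],2),np.round(r['at']),np.round(at(cam,*r['at'],Z[n]),3)[:2])
E
python3 - <<'E'
from h import *
print(arm.observe())
for c in('scene','side','wrist'):
    print(c,arm.camera_info(c)); cv2.imwrite(f'pics/{c}0.png',arm.get_image(c))
find('scene');find('side')
E
```

```text
pics
{'clock': 0.0, 'joints': array([-0.10258069,  0.43523723,  0.0249375 ,  1.57410099, -0.01156956,
        1.13397611, -0.0750976 ]), 'dq': array([ 9.68194284e-05,  1.98232065e-03,  6.59251473e-04, -1.31047796e-03,
       -5.77647754e-04, -1.14209458e-04,  1.42101624e-03]), 'joint_efforts': array([ 3.89017032e-04, -6.67853522e+01,  9.84863900e-01, -3.14464223e+01,
       -6.05165795e-02,  4.27553023e-02,  1.12382318e-04]), 'position': array([ 6.24456659e-01, -6.22652200e-05,  2.03434230e-01]), 'ee_rot': array([ 3.14143555e+00, -6.54722054e-05, -2.46539328e-03]), 'force': array([-0.05471128, -0.12766192,  0.35448194]), 'ft_torque': array([-0.07078812, -0.00635312, -0.01307618]), 'width': 0.9993955315406862}
scene {'vertical_fov': 47.21593814202748, 'cx': 322.76363873507034, 'cy': 199.9855294852522, 'eye': array([ 1.20694489, -0.16267241,  1.16872204]), 'rotation': array([0.47765035, 0.38934733, 1.29194939])}
side {'vertical_fov': 44.621358711268726, 'cx': 313.0586593995023, 'cy': 202.98866943647093, 'eye': array([0.08279057, 0.79385661, 0.89471386]), 'rotation': array([ 0.25905301,
[... 1206 characters left out ...]
.86 [324. 279.] [0.379 0.171]
side cup_small_center 0.78 [307. 247.] [0.459 0.106]
side cup_small_center 0.64 [348. 248.] [0.373 0.061]
side cup_small_center 0.63 [276. 235.] [0.544 0.106]
side cup_medium_center 0.72 [296. 329.] [0.368 0.318]
side cup_large_center 0.63 [348. 187.] [ 0.462 -0.126]
side saucer_tiny 0.67 [404. 178.] [ 0.356 -0.286]
side saucer_small 0.95 [326. 157.] [ 0.597 -0.267]
side saucer_medium 0.92 [381. 141.] [ 0.483 -0.425]
side saucer_medium 0.29 [348. 187.] [ 0.48  -0.174]
side saucer_large 0.87 [286. 187.] [ 0.631 -0.088]
side saucer_large 0.4 [381. 144.] [ 0.476 -0.409]
side jug_center 0.96 [241. 211.] [0.659 0.087]
side tamper_center 0.89 [215. 275.] [0.596 0.284]
```

View pics/scene0.png

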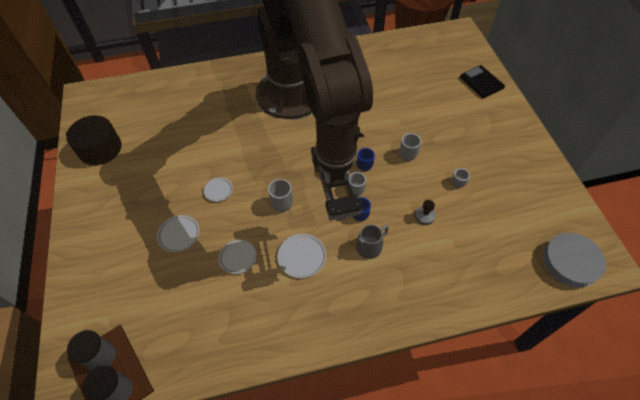

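View pics/side0.png

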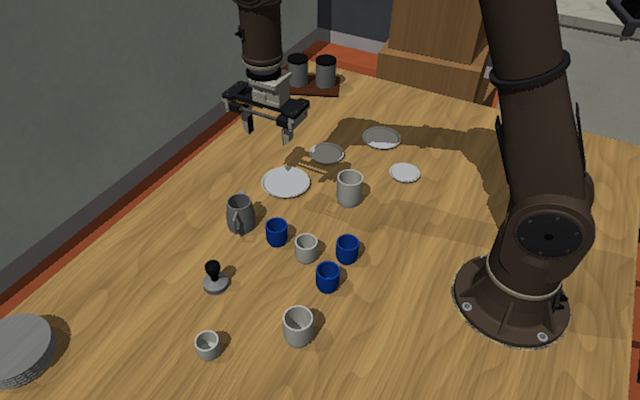

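View pics/wrist0.png

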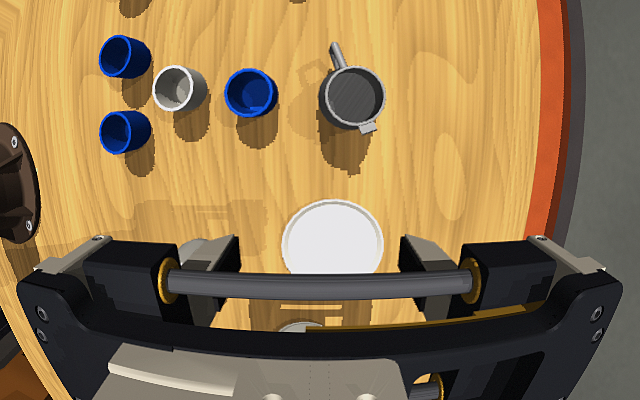

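Scene picture: the white cups are tiny (461,179), small (357,184), medium (410,146) and large (281,195). The saucers are tiny (218,190), small (238,257), medium (179,233) and large (301,257). Possible mix-ups are the three blue cups around the white small one, at (365,160), (362,209) and one hidden behind the gripper, plus the plate stack (574,260) and the jug (371,240). The wrist picture confirms the white small cup at (180,88), between blue cups at (125,57), (125,132) and (250,92).

```bash
cat >> h.py <<'E'
# known rough positions
P=dict(cup_tiny_center=(.513,.429),cup_small_center=(.460,.108),cup_medium_center=(.363,.317),cup_large_center=(.455,-.118),
 saucer_tiny=(.356,-.286),saucer_small=(.597,-.268),saucer_medium=(.484,-.423),saucer_large=(.637,-.095))
H=dict(tiny=.044,small=.058,medium=.072,large=.086); D=dict(tiny=.048,small=.054,medium=.061,large=.068); SD=dict(tiny=.09,small=.106,medium=.122,large=.138)
def pix(cam,p,c):
    f=200/np.tan(np.radians(c['vertical_fov'])/2); q=R.from_rotvec(c['rotation']).inv().apply(np.atleast_2d(p)-c['eye'])
    x,y,z=q[:,0],-q[:,1],-q[:,2]
    if cam=='wrist': r=np.hypot(x,y)+1e-12; k=f*np.arctan2(r,z)/r; x,y=x*k,y*k
    else: x,y=x*f/z,y*f/z
    return np.c_[x+c['cx'],y+c['cy']]
a=np.linspace(0,2*np.pi,72,endpoint=False)
def model(n,xy):
    s=n.split('_')[1]
    rings=[(D[s]/2,H[s]),(D[s]/2,H[s]/4),(D[s]/2*.835,0)] if n[0]=='c' else [(SD[s]/2,.012),(SD[s]/2*.85,.0)]
    return np.vstack([np.c_[xy[0]+r*np.cos(a),xy[1]+r*np.sin(a),np.full(72,z)] for r,z in rings])
def fit(cam,n,img,info,xy0=None):
    """search xy maximising IoU of model silhouette with white (low-saturation) pixels"""
    xy0=np.array(P[n] if xy0 is None else xy0); S=4
    pc=pix(cam,model(n,xy0),info); lo=np.floor(pc.min(0)-15).astype(int); hi=np.ceil(pc.max(0)+15).astype(int)
    lo=np.maximum(lo,0); hi=np.minimum(hi,[640,400])
    crop=img[lo[1]:hi[1],lo[0]:hi[0]].astype(int)
    m=((crop.max(2)-crop.min(2)<.22*crop.max(2)+4)&(crop.max(2)>55)).astype(np.uint8)
    M=cv2.resize(m,None,fx=S,fy=S,interpolation=cv2.INTER_LINEAR)
    def iou(xy):
        h=cv2.convexHull(((pix(cam,model(n,xy),info)-lo+.5)*S).astype(np.float32)).astype(np.int32)
        t=cv2.fillConvexPoly(np.zeros_like(M),h,1); return (t&M).sum()/(t|M).sum()
    best=xy0
    for st in(.008,.003,.001):
        g=[best+[i*st,j*st] for i in range(-3,4) for j in range(-3,4)]; best=max(g,key=iou)
    return np.round(best,3),round(iou(best),2)
E
python3 - <<'E'
from h import *
for n in P:
    print(n,*[fit(c,n,cv2.imread(f'pics/{c}0.png'),arm.camera_info(c)) for c in('scene','side')])
E
```

```text
cup_tiny_center (array([0.508, 0.427]), np.float64(0.86)) (array([0.509, 0.428]), np.float64(0.95))
cup_small_center (array([0.457, 0.11 ]), np.float64(0.64)) (array([0.459, 0.112]), np.float64(0.92))
cup_medium_center (array([0.365, 0.312]), np.float64(0.89)) (array([0.368, 0.312]), np.float64(0.95))
cup_large_center (array([ 0.455, -0.12 ]), np.float64(0.93)) (array([ 0.456, -0.121]), np.float64(0.76))
saucer_tiny (array([ 0.362, -0.302]), np.float64(0.96)) (array([ 0.361, -0.3  ]), np.float64(0.93))
saucer_small (array([ 0.602, -0.275]), np.float64(0.96)) (array([ 0.601, -0.275]), np.float64(0.56))
saucer_medium (array([ 0.487, -0.431]), np.float64(0.94)) (array([ 0.487, -0.43 ]), np.float64(0.88))
saucer_large (array([ 0.642, -0.1  ]), np.float64(0.96)) (array([ 0.641, -0.098]), np.float64(0.81))
```

>>> jog_arm(
  commands=[
    {"translation":[0,30,-10],"turn":[0,0,-0.125]},
    {"translation":[0,60,-20],"turn":[0,0,-0.25]},
    {"translation":[0,90,-30],"turn":[0,0,-0.375]},
    {"translation":[0,120,-40],"turn":[0,0,-0.5]},
    {"translation":[0,140,-50],"turn":[0,0,-0.625]},
    {"translation":[0,150,-60],"turn":[0,0,-0.75]},
    {"translation":[0,150,-60],"turn":[0,0,-0.87]},
    {"translation":[0,150,-60],"turn":[0,0,-0.99]},
    {"translation":[0,150,-60],"turn":[0,0,-1.11]},
    {"translation":[0,150,-60],"turn":[0,0,-1.23]},
    {"translation":[0,150,-60],"turn":[0,0,-1.35]},
    {"translation":[0,150,-60],"turn":[0,0,-1.47]},
  ],
)

```text
clock: 2.15
position: [0.625, -0.1501, 0.2642]
ee_rot: [2.324, 2.113, -0.0]
force: [0.1, 0.3, -0.3]
width: 0.996
```

>>> jog_arm(
  commands=[
    {"translation":[3,-40,20],"turn":[0,0,-0.1]},
    {"translation":[6,-80,40],"turn":[0,0,-0.1]},
    {"translation":[10,-115,60],"turn":[0,0,-0.1]},
    {"translation":[12,-150,80],"turn":[0,0,-0.1]},
    {"translation":[13,-171,100],"turn":[0,0,-0.1]},
    {"translation":[13,-171,120],"turn":[0,0,-0.1]},
    {"translation":[13,-171,120],"turn":[0,0,-0.1]},
    {"translation":[13,-171,120],"turn":[0,0,-0.1]},
  ],
  claw=-1,
  grip_force=15,
)

```text
clock: 2.82
position: [0.4562, -0.1199, 0.1443]
ee_rot: [-2.222, -2.22, 0.0]
force: [1.2, 0.5, 0.3]
width: 1.001
```

```bash
python3 - <<'E'
from h import *
o=arm.observe();i=arm.camera_info('wrist');im=arm.get_image('wrist');cv2.imwrite('pics/w1.png',im)
print(o['position'],R.from_rotvec(o['ee_rot']).as_matrix().round(3),o['joints'].round(2)); print(fit('wrist','cup_large_center',im,i,(.456,-.12)))
E
```

```text
[ 0.45623994 -0.11987874  0.14434793] [[ 0.001  1.    -0.001]
 [ 1.    -0.001  0.   ]
 [ 0.    -0.001 -1.   ]] [ 0.39  0.28 -0.3   1.99  0.1   0.89  1.6 ]
(array([ 0.457, -0.118]), np.float64(0.96))
```

View pics/w1.png

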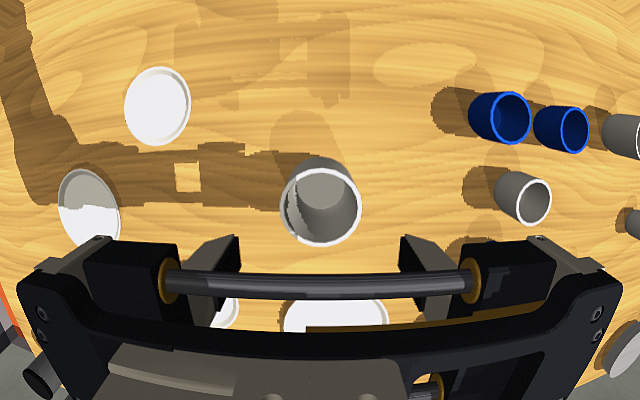

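The wrist view shows the large cup at (320,203), centred between the fingers, and the fit agrees within 2 mm.

>>> jog_arm(
  commands=[
    {"translation":[1,0,35]},
    {"translation":[1,0,70]},
    {"translation":[1,0,100]},
    {"translation":[1,0,102]},
    {"translation":[1,0,102]},
  ],
)

```text
schema error: expected keys translation, turn
```

>>> jog_arm(
  commands=[
    {"translation":[0,0,0]},
    {"translation":[0,0,0]},
    {"translation":[0,0,0]},
    {"translation":[0,0,0]},
    {"translation":[0,0,0]},
    {"translation":[0,0,0]},
    {"translation":[0,0,0]},
    {"translation":[0,0,0]},
  ],
  claw=1,
  grip_force=20,
)

```text
schema error: expected keys translation, turn
```

>>> jog_arm(
  commands=[
    {"translation":[1,0,35],"turn":[0,0,0]},
    {"translation":[1,0,70],"turn":[0,0,0]},
    {"translation":[1,0,100],"turn":[0,0,0]},
    {"translation":[1,0,102],"turn":[0,0,0]},
    {"translation":[1,0,102],"turn":[0,0,0]},
  ],
)

```text
clock: 3.28
position: [0.4567, -0.1187, 0.0422]
ee_rot: [-2.221, -2.22, 0.001]
force: [0.6, -0.0, 0.4]
width: 1.004
```

>>> jog_arm(
  commands=[
    {"translation":[0,0,0],"turn":[0,0,0]},
    {"translation":[0,0,0],"turn":[0,0,0]},
    {"translation":[0,0,0],"turn":[0,0,0]},
    {"translation":[0,0,0],"turn":[0,0,0]},
    {"translation":[0,0,0],"turn":[0,0,0]},
    {"translation":[0,0,0],"turn":[0,0,0]},
    {"translation":[0,0,0],"turn":[0,0,0]},
    {"translation":[0,0,0],"turn":[0,0,0]},
  ],
  claw=1,
  grip_force=20,
)

```text
clock: 3.95
position: [0.4572, -0.119, 0.0434]
ee_rot: [2.221, 2.219, 0.002]
force: [-1.2, 0.1, 8.5]
width: 0.732
```

>>> jog_arm(
  commands=[
    {"translation":[0,0,-15],"turn":[0,0,0]},
    {"translation":[0,0,-35],"turn":[0,0,0]},
    {"translation":[0,15,-55],"turn":[0,0,0]},
    {"translation":[5,45,-70],"turn":[0,0,0]},
    {"translation":[10,80,-70],"turn":[0,0,0]},
    {"translation":[15,115,-70],"turn":[0,0,0]},
    {"translation":[20,145,-70],"turn":[0,0,0]},
    {"translation":[20,170,-70],"turn":[0,0,0]},
    {"translation":[20,185,-60],"turn":[0,0,0]},
    {"translation":[20,185,-45],"turn":[0,0,0]},
    {"translation":[20,185,-30],"turn":[0,0,0]},
    {"translation":[20,185,-30],"turn":[0,0,0]},
  ],
)

```text
clock: 4.95
position: [0.6387, -0.099, 0.0688]
ee_rot: [-2.219, -2.217, 0.006]
force: [-0.8, -0.1, -3.9]
width: 0.732
```

```bash
cat > chk.py <<'E'
import sys
from h import *
n=sys.argv[1]; o=arm.observe(); i=arm.camera_info('wrist'); im=arm.get_image('wrist'); cv2.imwrite(f'pics/{sys.argv[2]}.png',im)
print(o['position'].round(4),o['force'].round(1),o['width'].round(3))
E
python3 - <<'E'
from h import *
ims=[arm.get_image(c) for c in('scene','side','wrist')]
print(arm.observe()['position'])
cv2.imwrite('pics/c2.png',np.vstack([np.hstack([cv2.resize(ims[0][150:300,200:400],(400,300)),cv2.resize(ims[1][110:260,200:400],(400,300))]),cv2.resize(ims[2][:,80:560],(360,300))[:, :360].copy() if 0 else np.pad(cv2.resize(ims[2],(480,300)),((0,0),(0,320),(0,0)))]))
E
```

```text
[ 0.64111269 -0.09911326  0.07277883]
```

View pics/c2.png

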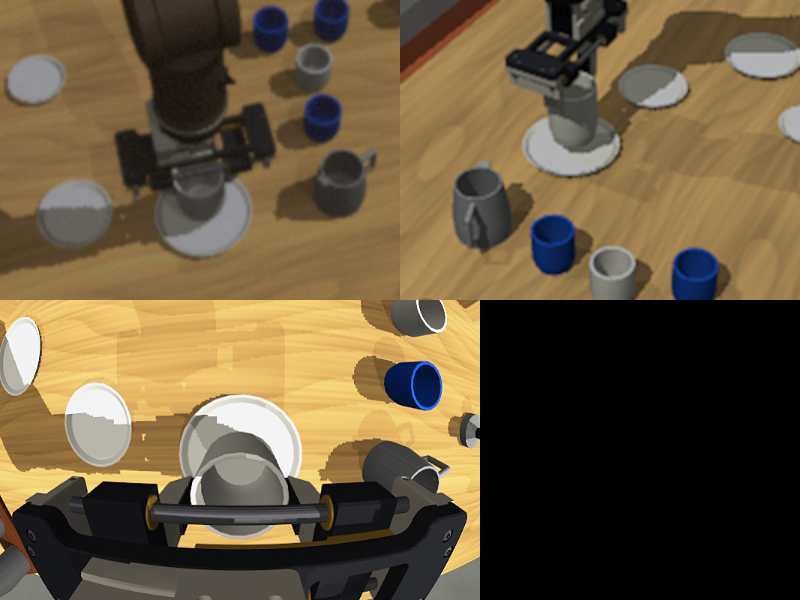

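The large cup is upright in the grip over the centre of the large saucer. Lowering it.

>>> jog_arm(
  commands=[
    {"translation":[0,0,8],"turn":[0,0,0]},
    {"translation":[0,0,16],"turn":[0,0,0]},
    {"translation":[0,0,20],"turn":[0,0,0]},
    {"translation":[0,0,23],"turn":[0,0,0]},
    {"translation":[0,0,23],"turn":[0,0,0]},
    {"translation":[0,0,23],"turn":[0,0,0]},
    {"translation":[0,0,23],"turn":[0,0,0]},
  ],
)

```text
clock: 5.68
position: [0.6413, -0.099, 0.0494]
ee_rot: [2.222, 2.22, 0.0]
force: [-0.8, -0.6, -0.3]
width: 0.732
```

>>> jog_arm(
  commands=[
    {"translation":[0,0,0],"turn":[0,0,0]},
    {"translation":[0,0,0],"turn":[0,0,0]},
    {"translation":[0,0,0],"turn":[0,0,0]},
    {"translation":[0,0,0],"turn":[0,0,0]},
    {"translation":[0,0,0],"turn":[0,0,0]},
    {"translation":[0,0,0],"turn":[0,0,0]},
    {"translation":[0,0,-15],"turn":[0,0,0]},
    {"translation":[0,0,-45],"turn":[0,0,0]},
    {"translation":[0,0,-80],"turn":[0,0,0]},
    {"translation":[0,0,-110],"turn":[0,0,0]},
  ],
  claw=-1,
)

```text
clock: 6.52
position: [0.6412, -0.0989, 0.1609]
ee_rot: [-2.222, -2.221, -0.0]
force: [0.0, -0.9, 0.4]
width: 1.003
```

>>> jog_arm(
  commands=[
    {"translation":[25,-22,0],"turn":[0,0,0]},
    {"translation":[50,-44,0],"turn":[0,0,0]},
    {"translation":[75,-66,0],"turn":[0,0,0]},
    {"translation":[100,-88,0],"turn":[0,0,0]},
    {"translation":[125,-110,0],"turn":[0,0,0]},
    {"translation":[150,-132,0],"turn":[0,0,0]},
    {"translation":[175,-154,0],"turn":[0,0,0]},
    {"translation":[200,-176,0],"turn":[0,0,0]},
    {"translation":[210,-183,0],"turn":[0,0,0]},
    {"translation":[210,-183,20],"turn":[0,0,0]},
    {"translation":[210,-183,20],"turn":[0,0,0]},
    {"translation":[210,-183,20],"turn":[0,0,0]},
  ],
)

```text
clock: 7.52
position: [0.458, 0.1106, 0.1389]
ee_rot: [-2.222, -2.22, 0.003]
force: [-0.2, -0.4, 0.6]
width: 1.003
```

```bash
python3 - <<'E'
from h import *
o=arm.observe();i=arm.camera_info('wrist');im=arm.get_image('wrist')
print(o['position'],fit('wrist','cup_small_center',im,i,(.458,.111)))
s=arm.get_image('side');j=arm.camera_info('side')
print(fit('side','cup_large_center',s,j,(.641,-.099)))
cv2.imwrite('pics/c3.png',np.hstack([cv2.resize(im,(480,300)),cv2.resize(s[130:280,220:380],(320,300))]))
E
```

```text
[0.45800798 0.11055399 0.13892588] (array([0.46 , 0.113]), np.float64(0.96))
(array([ 0.649, -0.103]), np.float64(0.42))
```

View pics/c3.png

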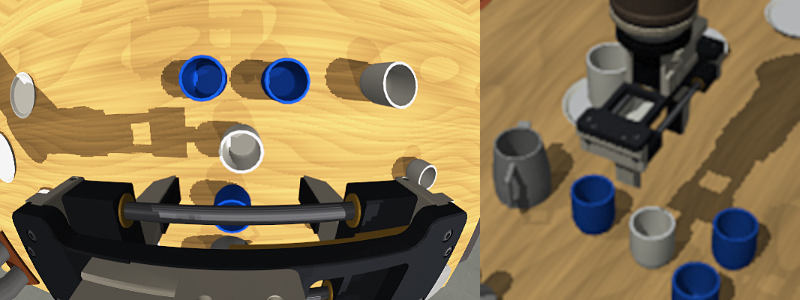

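The white small cup sits between the fingers and the blue cups are clear of them. The large cup stands upright on its saucer.

>>> jog_arm(
  commands=[
    {"translation":[1,1,35],"turn":[0,0,0]},
    {"translation":[1,1,70],"turn":[0,0,0]},
    {"translation":[1,1,100],"turn":[0,0,0]},
    {"translation":[1,1,118],"turn":[0,0,0]},
    {"translation":[1,1,118],"turn":[0,0,0]},
    {"translation":[1,1,118],"turn":[0,0,0]},
  ],
)

```text
clock: 8.12
position: [0.4596, 0.1117, 0.0213]
ee_rot: [-2.223, -2.219, 0.002]
force: [-0.7, 1.1, 0.9]
width: 1.0
```

>>> jog_arm(
  commands=[
    {"translation":[0,0,0],"turn":[0,0,0]},
    {"translation":[0,0,0],"turn":[0,0,0]},
    {"translation":[0,0,0],"turn":[0,0,0]},
    {"translation":[0,0,0],"turn":[0,0,0]},
    {"translation":[0,0,0],"turn":[0,0,0]},
    {"translation":[0,0,0],"turn":[0,0,0]},
    {"translation":[0,0,0],"turn":[0,0,0]},
    {"translation":[0,0,0],"turn":[0,0,0]},
    {"translation":[0,0,0],"turn":[0,0,0]},
  ],
  claw=1,
)

```text
clock: 8.87
position: [0.4596, 0.1122, 0.0215]
ee_rot: [2.222, 2.22, 0.0]
force: [0.1, -0.6, 5.3]
width: 0.574
```

>>> jog_arm(
  commands=[
    {"translation":[0,0,-15],"turn":[0,0,0]},
    {"translation":[0,0,-40],"turn":[0,0,0]},
    {"translation":[0,0,-75],"turn":[0,0,0]},
    {"translation":[0,0,-110],"turn":[0,0,0]},
    {"translation":[0,0,-140],"turn":[0,0,0]},
    {"translation":[0,0,-150],"turn":[0,0,0]},
  ],
)

```text
clock: 9.37
position: [0.461, 0.1129, 0.1751]
ee_rot: [2.221, 2.219, 0.007]
force: [0.7, 0.1, -2.5]
width: 0.573
```

>>> jog_arm(
  commands=[
    {"translation":[-20,7,0],"turn":[0,0,0]},
    {"translation":[-55,20,0],"turn":[0,0,0]},
    {"translation":[-92,34,0],"turn":[0,0,0]},
    {"translation":[-129,48,0],"turn":[0,0,0]},
    {"translation":[-166,62,0],"turn":[0,0,0]},
    {"translation":[-203,76,0],"turn":[0,0,0]},
    {"translation":[-240,90,0],"turn":[0,0,0]},
    {"translation":[-277,102,0],"turn":[0,0,0]},
    {"translation":[-314,115,0],"turn":[0,0,0]},
    {"translation":[-348,128,0],"turn":[0,0,0]},
    {"translation":[-374,138,0],"turn":[0,0,0]},
    {"translation":[-387,142,0],"turn":[0,0,0]},
  ],
)

```text
clock: 10.37
position: [0.6005, -0.28, 0.1693]
ee_rot: [-2.227, -2.215, 0.004]
force: [1.0, -0.8, -2.7]
width: 0.573
```

>>> jog_arm(
  commands=[
    {"translation":[0,0,20],"turn":[0,0,0]},
    {"translation":[0,0,50],"turn":[0,0,0]},
    {"translation":[0,0,85],"turn":[0,0,0]},
    {"translation":[0,0,110],"turn":[0,0,0]},
    {"translation":[0,0,120],"turn":[0,0,0]},
    {"translation":[0,0,120],"turn":[0,0,0]},
    {"translation":[0,0,120],"turn":[0,0,0]},
  ],
)

```text
clock: 10.95
position: [0.6012, -0.2745, 0.0514]
ee_rot: [-2.221, -2.221, 0.0]
force: [0.5, -0.5, -1.9]
width: 0.572
```

```bash
cat > sau.py <<'E'
import sys
from h import *
n=sys.argv[1]; o=arm.observe(); print(o['position'].round(4),o['joints'].round(2),arm.camera_info('wrist')['eye'].round(3))
out=[]
for c in('scene','side','wrist'):
    i=arm.camera_info(c); im=arm.get_image(c)
    if len(sys.argv)>2: print(c,'saucer',fit(c,'saucer_'+n,im,i), 'cup',fit(c,f'cup_{n}_center',im,i,P['saucer_'+n]))
    q=pix(c,[[*P['saucer_'+n],.03]],i)[0].astype(int); x0=int(np.clip(q[0]-90,0,460));y0=int(np.clip(q[1]-75,0,250)); out.append(cv2.resize(im[y0:y0+150,x0:x0+180],(266,222)))
cv2.imwrite(f'pics/s_{n}{len(sys.argv)}.png',np.hstack(out))
E
sed -i "s/saucer_tiny=(.356,-.286),saucer_small=(.597,-.268),saucer_medium=(.484,-.423),saucer_large=(.637,-.095)/saucer_tiny=(.3615,-.301),saucer_small=(.6015,-.275),saucer_medium=(.487,-.4305),saucer_large=(.6415,-.099)/" h.py
python3 sau.py small
```

```text
[ 0.6012 -0.2745  0.0514] [ 0.48  0.65 -0.2   1.62  0.15  0.89  1.79] [ 0.525 -0.274  0.232]
```

View pics/s_small2.png

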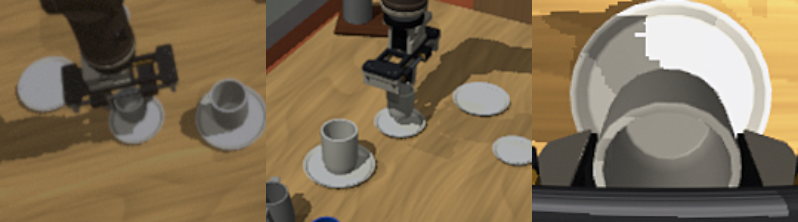

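The cup is over the middle of the small saucer. Lowering and releasing.

>>> jog_arm(
  commands=[
    {"translation":[0,0,8],"turn":[0,0,0]},
    {"translation":[0,0,16],"turn":[0,0,0]},
    {"translation":[0,0,20],"turn":[0,0,0]},
    {"translation":[0,0,23.5],"turn":[0,0,0]},
    {"translation":[0,0,23.5],"turn":[0,0,0]},
    {"translation":[0,0,23.5],"turn":[0,0,0]},
    {"translation":[0,0,23.5],"turn":[0,0,0]},
  ],
)

```text
clock: 11.68
position: [0.601, -0.275, 0.0275]
ee_rot: [-2.222, -2.22, 0.0]
force: [0.3, 0.9, -1.9]
width: 0.572
```

>>> jog_arm(
  commands=[
    {"translation":[0,0,0],"turn":[0,0,0]},
    {"translation":[0,0,0],"turn":[0,0,0]},
    {"translation":[0,0,0],"turn":[0,0,0]},
    {"translation":[0,0,0],"turn":[0,0,0]},
    {"translation":[0,0,0],"turn":[0,0,0]},
    {"translation":[0,0,0],"turn":[0,0,0]},
    {"translation":[0,0,-15],"turn":[0,0,0]},
    {"translation":[0,0,-45],"turn":[0,0,0]},
    {"translation":[0,0,-80],"turn":[0,0,0]},
    {"translation":[0,0,-115],"turn":[0,0,0]},
    {"translation":[0,0,-145],"turn":[0,0,0]},
  ],
  claw=-1,
)

```text
clock: 12.6
position: [0.6013, -0.275, 0.1753]
ee_rot: [2.222, 2.22, 0.001]
force: [0.7, 0.1, 0.1]
width: 0.998
```

>>> jog_arm(
  commands=[
    {"translation":[33,-13,0],"turn":[0,0,0]},
    {"translation":[66,-26,0],"turn":[0,0,0]},
    {"translation":[99,-40,0],"turn":[0,0,0]},
    {"translation":[132,-53,0],"turn":[0,0,0]},
    {"translation":[165,-66,0],"turn":[0,0,0]},
    {"translation":[198,-79,0],"turn":[0,0,0]},
    {"translation":[231,-92,0],"turn":[0,0,0]},
    {"translation":[264,-106,0],"turn":[0,0,0]},
    {"translation":[297,-119,0],"turn":[0,0,0]},
    {"translation":[330,-132,0],"turn":[0,0,0]},
  ],
)

```text
clock: 13.43
position: [0.4685, 0.0565, 0.1731]
ee_rot: [2.222, 2.22, 0.001]
force: [0.4, 1.4, 0.3]
width: 0.998
```

>>> jog_arm(
  commands=[
    {"translation":[33,-13,0],"turn":[0,0,0]},
    {"translation":[66,-26,0],"turn":[0,0,0]},
    {"translation":[99,-40,0],"turn":[0,0,0]},
    {"translation":[132,-53,0],"turn":[0,0,0]},
    {"translation":[165,-66,0],"turn":[0,0,0]},
    {"translation":[198,-79,0],"turn":[0,0,0]},
    {"translation":[231,-92,0],"turn":[0,0,0]},
    {"translation":[257,-103,0],"turn":[0,0,0]},
    {"translation":[257,-103,20],"turn":[0,0,0]},
    {"translation":[257,-103,30],"turn":[0,0,0]},
    {"translation":[257,-103,30],"turn":[0,0,0]},
  ],
)

```text
clock: 14.35
position: [0.3656, 0.3105, 0.1407]
ee_rot: [2.222, 2.221, -0.007]
force: [-1.4, -0.6, 0.7]
width: 1.003
```

```bash
python3 - <<'E'
from h import *
o=arm.observe();i=arm.camera_info('wrist');im=arm.get_image('wrist')
print(o['position'],o['joints'].round(2),fit('wrist','cup_medium_center',im,i,(.366,.312)))
s=arm.get_image('side');s2=arm.get_image('scene')
cv2.imwrite('pics/c4.png',np.hstack([cv2.resize(im,(400,250)),cv2.resize(s[100:220,230:430],(400,250))]))
for n in('large','small'):
  for c,g in(('scene',s2),('side',s)): print(n,c,fit(c,f'cup_{n}_center',g,arm.camera_info(c),P['saucer_'+n]),fit(c,f'saucer_{n}',g,arm.camera_info(c)))
E
```

```text
[0.36558287 0.31050038 0.14066747] [-0.41  0.32 -0.5   1.96  0.19  0.91  0.56] (array([0.368, 0.314]), np.float64(0.96))
large scene (array([ 0.672, -0.12 ]), np.float64(0.43)) (array([ 0.64, -0.1 ]), np.float64(0.94))
large side (array([ 0.678, -0.07 ]), np.float64(0.17)) (array([ 0.658, -0.1  ]), np.float64(0.11))
small scene (array([ 0.624, -0.29 ]), np.float64(0.44)) (array([ 0.602, -0.276]), np.float64(0.95))
small side (array([ 0.566, -0.255]), np.float64(0.45)) (array([ 0.596, -0.28 ]), np.float64(0.34))
```

View pics/c4.png

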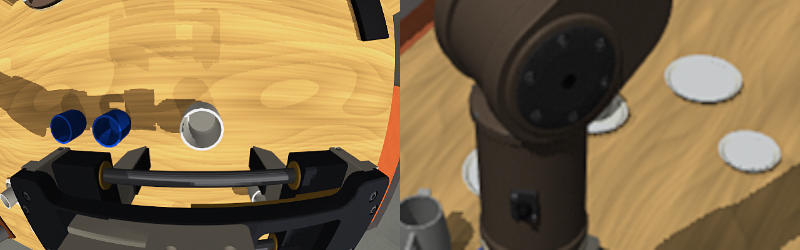

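The medium cup is between the fingers, and the saucers have not moved.

>>> jog_arm(
  commands=[
    {"translation":[2,1,35],"turn":[0,0,0]},
    {"translation":[2,1,70],"turn":[0,0,0]},
    {"translation":[2,1,95],"turn":[0,0,0]},
    {"translation":[2,1,109],"turn":[0,0,0]},
    {"translation":[2,1,109],"turn":[0,0,0]},
    {"translation":[2,1,109],"turn":[0,0,0]},
  ],
)

```text
clock: 15.0
position: [0.3681, 0.3137, 0.0341]
ee_rot: [2.224, 2.219, -0.001]
force: [-0.6, 0.2, 0.6]
width: 0.999
```

>>> jog_arm(
  commands=[
    {"translation":[0,0,0],"turn":[0,0,0]},
    {"translation":[0,0,0],"turn":[0,0,0]},
    {"translation":[0,0,0],"turn":[0,0,0]},
    {"translation":[0,0,0],"turn":[0,0,0]},
    {"translation":[0,0,0],"turn":[0,0,0]},
    {"translation":[0,0,0],"turn":[0,0,0]},
    {"translation":[0,0,0],"turn":[0,0,0]},
    {"translation":[0,0,0],"turn":[0,0,0]},
    {"translation":[0,0,0],"turn":[0,0,0]},
  ],
  claw=1,
)

```text
clock: 15.75
position: [0.3678, 0.3143, 0.0341]
ee_rot: [2.222, 2.22, 0.001]
force: [-0.2, -1.7, 7.0]
width: 0.641
```

>>> jog_arm(
  commands=[
    {"translation":[0,0,-15],"turn":[0,0,0]},
    {"translation":[0,0,-40],"turn":[0,0,0]},
    {"translation":[0,0,-75],"turn":[0,0,0]},
    {"translation":[0,0,-110],"turn":[0,0,0]},
    {"translation":[0,0,-140],"turn":[0,0,0]},
    {"translation":[0,0,-160],"turn":[0,0,0]},
  ],
)

```text
clock: 16.25
position: [0.3678, 0.3149, 0.1965]
ee_rot: [2.222, 2.221, 0.004]
force: [0.7, 0.5, -2.7]
width: 0.643
```

>>> jog_arm(
  commands=[
    {"translation":[-20,10,0],"turn":[0,0,0]},
    {"translation":[-52,22,0],"turn":[0,0,0]},
    {"translation":[-86,34,0],"turn":[0,0,0]},
    {"translation":[-120,44,0],"turn":[0,0,0]},
    {"translation":[-154,54,0],"turn":[0,0,0]},
    {"translation":[-188,64,0],"turn":[0,0,0]},
    {"translation":[-222,72,0],"turn":[0,0,0]},
    {"translation":[-256,80,0],"turn":[0,0,0]},
    {"translation":[-290,88,0],"turn":[0,0,0]},
    {"translation":[-324,94,0],"turn":[0,0,0]},
    {"translation":[-358,100,0],"turn":[0,0,0]},
    {"translation":[-392,106,0],"turn":[0,0,0]},
  ],
)

```text
clock: 17.25
position: [0.4728, -0.0795, 0.1935]
ee_rot: [-2.222, -2.22, 0.001]
force: [1.3, 0.2, -2.1]
width: 0.642
```

>>> jog_arm(
  commands=[
    {"translation":[-34,2,0],"turn":[0,0,0]},
    {"translation":[-68,4,0],"turn":[0,0,0]},
    {"translation":[-102,6,0],"turn":[0,0,0]},
    {"translation":[-136,8,0],"turn":[0,0,0]},
    {"translation":[-170,10,0],"turn":[0,0,0]},
    {"translation":[-204,11,0],"turn":[0,0,0]},
    {"translation":[-238,12,0],"turn":[0,0,0]},
    {"translation":[-272,13,0],"turn":[0,0,0]},
    {"translation":[-306,13,0],"turn":[0,0,0]},
    {"translation":[-335,13,0],"turn":[0,0,0]},
    {"translation":[-353,13,0],"turn":[0,0,0]},
    {"translation":[-353,13,0],"turn":[0,0,0]},
  ],
)

```text
clock: 18.25
position: [0.4835, -0.436, 0.1925]
ee_rot: [-2.228, -2.214, 0.004]
force: [-1.1, -0.1, -2.7]
width: 0.645
```

>>> jog_arm(
  commands=[
    {"translation":[0,0,20],"turn":[0,0,0]},
    {"translation":[0,0,50],"turn":[0,0,0]},
    {"translation":[0,0,85],"turn":[0,0,0]},
    {"translation":[0,0,115],"turn":[0,0,0]},
    {"translation":[0,0,130],"turn":[0,0,0]},
    {"translation":[0,0,130],"turn":[0,0,0]},
    {"translation":[0,0,130],"turn":[0,0,0]},
  ],
)

```text
clock: 18.83
position: [0.4855, -0.4298, 0.063]
ee_rot: [-2.22, -2.219, -0.0]
force: [0.4, 0.7, -2.0]
width: 0.647
```

```bash
python3 sau.py medium
```

```text
[ 0.4855 -0.4298  0.063 ] [ 0.71  0.61 -0.1   1.65  0.08  0.89  2.15] [ 0.41  -0.429  0.244]
```

View pics/s_medium2.png

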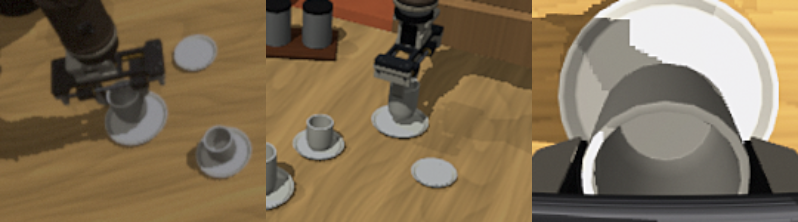

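>>> jog_arm(
  commands=[
    {"translation":[0,1,8],"turn":[0,0,0]},
    {"translation":[0,1,16],"turn":[0,0,0]},
    {"translation":[0,1,20],"turn":[0,0,0]},
    {"translation":[0,1,22.5],"turn":[0,0,0]},
    {"translation":[0,1,22.5],"turn":[0,0,0]},
    {"translation":[0,1,22.5],"turn":[0,0,0]},
    {"translation":[0,1,22.5],"turn":[0,0,0]},
  ],
)

```text
clock: 19.57
position: [0.487, -0.4309, 0.0413]
ee_rot: [2.222, 2.22, 0.0]
force: [-0.9, -0.2, -1.9]
width: 0.646
```

>>> jog_arm(
  commands=[
    {"translation":[0,0,0],"turn":[0,0,0]},
    {"translation":[0,0,0],"turn":[0,0,0]},
    {"translation":[0,0,0],"turn":[0,0,0]},
    {"translation":[0,0,0],"turn":[0,0,0]},
    {"translation":[0,0,0],"turn":[0,0,0]},
    {"translation":[0,0,0],"turn":[0,0,0]},
    {"translation":[0,0,-15],"turn":[0,0,0]},
    {"translation":[0,0,-45],"turn":[0,0,0]},
    {"translation":[0,0,-80],"turn":[0,0,0]},
    {"translation":[0,0,-115],"turn":[0,0,0]},
    {"translation":[0,0,-135],"turn":[0,0,0]},
  ],
  claw=-1,
)

```text
clock: 20.48
position: [0.4881, -0.4317, 0.1805]
ee_rot: [2.219, 2.217, 0.001]
force: [0.3, -1.0, -0.6]
width: 0.995
```

>>> jog_arm(
  commands=[
    {"translation":[34,1,0],"turn":[0,0,0]},
    {"translation":[68,2,0],"turn":[0,0,0]},
    {"translation":[102,3,0],"turn":[0,0,0]},
    {"translation":[136,4,0],"turn":[0,0,0]},
    {"translation":[170,5,0],"turn":[0,0,0]},
    {"translation":[204,6,0],"turn":[0,0,0]},
    {"translation":[238,7,0],"turn":[0,0,0]},
    {"translation":[272,8,0],"turn":[0,0,0]},
    {"translation":[306,9,0],"turn":[0,0,0]},
    {"translation":[340,10,0],"turn":[0,0,0]},
    {"translation":[374,11,0],"turn":[0,0,0]},
    {"translation":[408,12,0],"turn":[0,0,0]},
  ],
)

```text
clock: 21.48
position: [0.4991, -0.0213, 0.1765]
ee_rot: [2.222, 2.22, 0.001]
force: [0.9, 0.0, -0.6]
width: 1.001
```

>>> jog_arm(
  commands=[
    {"translation":[36,1,0],"turn":[0,0,0]},
    {"translation":[72,2,0],"turn":[0,0,0]},
    {"translation":[109,3,0],"turn":[0,0,0]},
    {"translation":[146,4,0],"turn":[0,0,0]},
    {"translation":[183,5,0],"turn":[0,0,0]},
    {"translation":[220,6,0],"turn":[0,0,0]},
    {"translation":[257,7,0],"turn":[0,0,0]},
    {"translation":[294,8,0],"turn":[0,0,0]},
    {"translation":[331,9,0],"turn":[0,0,0]},
    {"translation":[368,10,0],"turn":[0,0,0]},
    {"translation":[405,10,0],"turn":[0,0,0]},
    {"translation":[430,10,0],"turn":[0,0,0]},
  ],
)

```text
clock: 22.48
position: [0.5084, 0.4112, 0.1762]
ee_rot: [-2.219, -2.222, -0.001]
force: [0.0, 0.2, 0.9]
width: 1.002
```

>>> jog_arm(
  commands=[
    {"translation":[21,0,15],"turn":[0,0,0]},
    {"translation":[21,0,35],"turn":[0,0,0]},
    {"translation":[21,0,50],"turn":[0,0,0]},
    {"translation":[21,0,50],"turn":[0,0,0]},
    {"translation":[21,0,50],"turn":[0,0,0]},
  ],
)

```text
clock: 22.9
position: [0.5094, 0.4275, 0.1257]
ee_rot: [2.222, 2.22, -0.003]
force: [0.6, 0.3, 0.5]
width: 0.996
```

```bash
python3 - <<'E'
from h import *
o=arm.observe();i=arm.camera_info('wrist');im=arm.get_image('wrist');s=arm.get_image('side')
print(o['position'],fit('wrist','cup_tiny_center',im,i,(.509,.428)))
cv2.imwrite('pics/c5.png',np.hstack([cv2.resize(im,(400,250)),cv2.resize(s[100:225,230:430],(400,250))]))
E
```

```text
[0.50935708 0.4275257  0.12570445] (array([0.51 , 0.429]), np.float64(0.95))
```

View pics/c5.png

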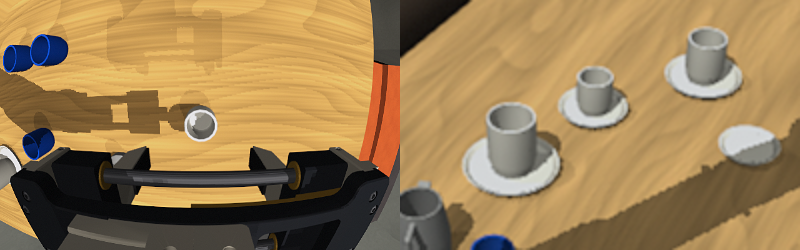

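Three cups stand well on their saucers and the tiny cup is between the fingers.

>>> jog_arm(
  commands=[
    {"translation":[1,0,35],"turn":[0,0,0]},
    {"translation":[1,0,70],"turn":[0,0,0]},
    {"translation":[1,0,95],"turn":[0,0,0]},
    {"translation":[1,0,111],"turn":[0,0,0]},
    {"translation":[1,0,111],"turn":[0,0,0]},
    {"translation":[1,0,111],"turn":[0,0,0]},
  ],
)

```text
clock: 23.5
position: [0.5101, 0.4291, 0.016]
ee_rot: [2.223, 2.22, 0.001]
force: [-0.1, -0.4, 0.4]
width: 1.003
```

>>> jog_arm(
  commands=[
    {"translation":[0,0,0],"turn":[0,0,0]},
    {"translation":[0,0,0],"turn":[0,0,0]},
    {"translation":[0,0,0],"turn":[0,0,0]},
    {"translation":[0,0,0],"turn":[0,0,0]},
    {"translation":[0,0,0],"turn":[0,0,0]},
    {"translation":[0,0,0],"turn":[0,0,0]},
    {"translation":[0,0,0],"turn":[0,0,0]},
    {"translation":[0,0,0],"turn":[0,0,0]},
    {"translation":[0,0,0],"turn":[0,0,0]},
    {"translation":[0,0,0],"turn":[0,0,0]},
  ],
  claw=1,
)

```text
clock: 24.33
position: [0.5097, 0.4291, 0.0153]
ee_rot: [2.222, 2.22, 0.0]
force: [-0.2, -0.3, 2.1]
width: 0.51
```

>>> jog_arm(
  commands=[
    {"translation":[0,0,-15],"turn":[0,0,0]},
    {"translation":[0,0,-40],"turn":[0,0,0]},
    {"translation":[0,0,-75],"turn":[0,0,0]},
    {"translation":[0,0,-110],"turn":[0,0,0]},
    {"translation":[0,0,-140],"turn":[0,0,0]},
    {"translation":[0,0,-160],"turn":[0,0,0]},
  ],
)

```text
clock: 24.83
position: [0.5102, 0.4299, 0.1786]
ee_rot: [-2.222, -2.22, -0.005]
force: [0.3, 0.3, -0.7]
width: 0.511
```

>>> jog_arm(
  commands=[
    {"translation":[-20,-4,0],"turn":[0,0,0]},
    {"translation":[-52,-10,0],"turn":[0,0,0]},
    {"translation":[-86,-17,0],"turn":[0,0,0]},
    {"translation":[-120,-24,0],"turn":[0,0,0]},
    {"translation":[-154,-31,0],"turn":[0,0,0]},
    {"translation":[-188,-38,0],"turn":[0,0,0]},
    {"translation":[-222,-45,0],"turn":[0,0,0]},
    {"translation":[-256,-52,0],"turn":[0,0,0]},
    {"translation":[-290,-59,0],"turn":[0,0,0]},
    {"translation":[-324,-66,0],"turn":[0,0,0]},
    {"translation":[-358,-73,0],"turn":[0,0,0]},
    {"translation":[-390,-78,0],"turn":[0,0,0]},
  ],
)

```text
clock: 25.83
position: [0.4302, 0.0373, 0.1752]
ee_rot: [2.223, 2.22, -0.001]
force: [0.1, 0.0, -0.6]
width: 0.516
```

>>> jog_arm(
  commands=[
    {"translation":[-32,-7,0],"turn":[0,0,0]},
    {"translation":[-64,-14,0],"turn":[0,0,0]},
    {"translation":[-96,-20,0],"turn":[0,0,0]},
    {"translation":[-128,-26,0],"turn":[0,0,0]},
    {"translation":[-160,-33,0],"turn":[0,0,0]},
    {"translation":[-192,-40,0],"turn":[0,0,0]},
    {"translation":[-224,-46,0],"turn":[0,0,0]},
    {"translation":[-256,-53,0],"turn":[0,0,0]},
    {"translation":[-288,-60,0],"turn":[0,0,0]},
    {"translation":[-320,-66,0],"turn":[0,0,0]},
    {"translation":[-340,-70,0],"turn":[0,0,0]},
    {"translation":[-340,-70,0],"turn":[0,0,0]},
  ],
)

```text
clock: 26.83
position: [0.3593, -0.3054, 0.1752]
ee_rot: [2.228, 2.213, -0.003]
force: [0.1, -0.5, -0.3]
width: 0.515
```

>>> jog_arm(
  commands=[
    {"translation":[0,0,20],"turn":[0,0,0]},
    {"translation":[0,0,50],"turn":[0,0,0]},
    {"translation":[0,0,85],"turn":[0,0,0]},
    {"translation":[0,0,115],"turn":[0,0,0]},
    {"translation":[0,0,130],"turn":[0,0,0]},
    {"translation":[0,0,130],"turn":[0,0,0]},
    {"translation":[0,0,130],"turn":[0,0,0]},
  ],
)

```text
clock: 27.42
position: [0.3607, -0.2999, 0.0449]
ee_rot: [-2.22, -2.22, 0.0]
force: [-0.0, -0.1, -0.2]
width: 0.514
```

```bash
python3 sau.py tiny
```

```text
[ 0.3607 -0.2999  0.0449] [ 0.6   0.4  -0.02  2.12  0.01  0.62  2.14] [ 0.285 -0.3    0.226]
```

View pics/s_tiny2.png

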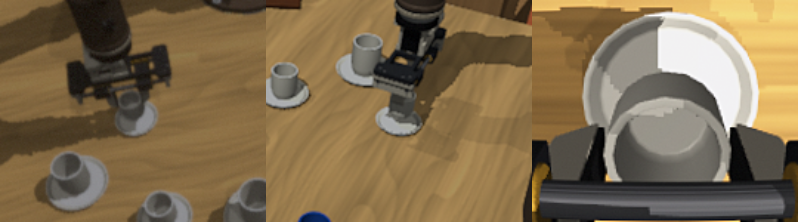

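>>> jog_arm(
  commands=[
    {"translation":[-1,1,8],"turn":[0,0,0]},
    {"translation":[-1,1,16],"turn":[0,0,0]},
    {"translation":[-1,1,20],"turn":[0,0,0]},
    {"translation":[-1,1,23],"turn":[0,0,0]},
    {"translation":[-1,1,23],"turn":[0,0,0]},
    {"translation":[-1,1,23],"turn":[0,0,0]},
    {"translation":[-1,1,23],"turn":[0,0,0]},
  ],
)

```text
clock: 28.15
position: [0.362, -0.3018, 0.0223]
ee_rot: [-2.223, -2.22, -0.0]
force: [-0.5, 0.3, -1.3]
width: 0.515
```

>>> jog_arm(
  commands=[
    {"translation":[0,0,0],"turn":[0,0,0]},
    {"translation":[0,0,0],"turn":[0,0,0]},
    {"translation":[0,0,0],"turn":[0,0,0]},
    {"translation":[0,0,0],"turn":[0,0,0]},
    {"translation":[0,0,0],"turn":[0,0,0]},
    {"translation":[0,0,0],"turn":[0,0,0]},
    {"translation":[0,0,-15],"turn":[0,0,0]},
    {"translation":[0,0,-45],"turn":[0,0,0]},
    {"translation":[0,0,-80],"turn":[0,0,0]},
    {"translation":[0,0,-115],"turn":[0,0,0]},
    {"translation":[0,0,-150],"turn":[0,0,0]},
    {"translation":[0,0,-180],"turn":[0,0,0]},
  ],
  claw=-1,
)

```text
clock: 29.15
position: [0.3621, -0.3018, 0.2047]
ee_rot: [2.221, 2.219, 0.001]
force: [1.4, -0.7, 0.1]
width: 0.998
```

>>> jog_arm(
  commands=[
    {"translation":[30,10,0],"turn":[0,0,0]},
    {"translation":[65,20,0],"turn":[0,0,0]},
    {"translation":[100,30,0],"turn":[0,0,0]},
    {"translation":[135,40,0],"turn":[0,0,0]},
    {"translation":[170,40,0],"turn":[0,0,0]},
    {"translation":[205,40,0],"turn":[0,0,0]},
    {"translation":[240,40,0],"turn":[0,0,0]},
    {"translation":[275,40,0],"turn":[0,0,0]},
    {"translation":[310,40,0],"turn":[0,0,0]},
    {"translation":[340,40,0],"turn":[0,0,0]},
    {"translation":[340,40,0],"turn":[0,0,0]},
  ],
)

```text
clock: 30.07
position: [0.4021, 0.044, 0.2026]
ee_rot: [-2.214, -2.228, -0.004]
force: [-0.1, -0.4, -0.1]
width: 1.007
```

```bash
python3 - <<'E'
from h import *
o=arm.observe(); print(o['clock'],o['position'],o['force'])
def rimfit(c,n,im,i):  # brute: cup rim+saucer convex hulls vs edges -> landmark network instead
    return
ims={c:arm.get_image(c) for c in('scene','side')}
for s,h in(('tiny',.022),('small',.029),('medium',.036),('large',.043)):
    for c in ims:
        i=arm.camera_info(c)
        for r in arm.landmark_of(c,f'cup_{s}_center'):
            q=at(c,*r['at'],h+.006)[:2]; d=q-P['saucer_'+s]
            if np.hypot(*d)<.04: print(s,c,round(r['confidence'],2),(d*1e3).round(1))
        print('  saucer',s,c,fit(c,'saucer_'+s,ims[c],i))
    # overlay predicted cup outline at saucer centre
    for c in ims:
        i=arm.camera_info(c); m=model(f'cup_{s}_center',P['saucer_'+s])+[0,0,.006]
        cv2.polylines(ims[c],[pix(c,m[:72],i).round().astype(np.int32)],True,(0,0,255),1)
cv2.imwrite('pics/f.png',np.hstack([cv2.resize(ims['scene'][160:290,150:340],(400,274),interpolation=cv2.INTER_NEAREST),cv2.resize(ims['side'][90:220,240:430],(400,274),interpolation=cv2.INTER_NEAREST)]))
E
```

```text
30.0667 [0.40210988 0.04404248 0.20264816] [-0.06634455 -0.44396356 -0.07074791]
tiny scene 0.55 [ 4.2 -6.7]
  saucer tiny scene (array([ 0.36 , -0.302]), np.float64(0.92))
tiny side 0.55 [1.7 4.7]
  saucer tiny side (array([ 0.362, -0.303]), np.float64(0.73))
small scene 0.97 [ 7.3 -1.7]
  saucer small scene (array([ 0.602, -0.276]), np.float64(0.95))
small side 0.72 [-4.1 -8.5]
  saucer small side (array([ 0.618, -0.311]), np.float64(0.17))
medium scene 0.95 [-3.5  0.5]
  saucer medium scene (array([ 0.487, -0.432]), np.float64(0.9))
medium side 0.77 [1.2 9.8]
  saucer medium side (array([ 0.487, -0.432]), np.float64(0.38))
large scene 0.73 [-9.6 -4. ]
  saucer large scene (array([ 0.642, -0.1  ]), np.float64(0.94))
large side 0.94 [  0.7 -11.8]
  saucer large side (array([ 0.642, -0.099]), np.float64(0.67))
```

View pics/f.png

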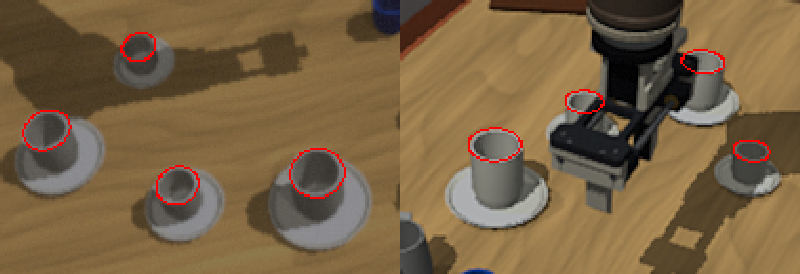

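In both views the rim outlines predicted for centred cups fall on the real rims, to about 1–2 px. All four cups are upright and the gripper is clear.

```bash
python3 -c "
from cell import arm; print(arm.sign_off())"
```

```text
the job is handed in; nothing more can be done
None
```

All four cups were placed on their matching saucers and the job was handed in at about 30 s of the 104 s limit; the hand-in gives no verdict. I lifted, set down and released each cup with vertical moves, then backed the gripper away so that it touches nothing.

- **Cup position:** In both fixed cameras, the rim outline predicted for a centred cup fell on the real rim within 1–2 px, about 2–4 mm. All four cups look upright.
- **Saucers:** The scene-camera fits put every saucer within about 2 mm of where it started.
- **Disagreements:** The landmark network put the cups up to about 12 mm off centre. Its two cameras contradicted each other, so I treated that as network noise. The side-camera saucer fits were poor where the cups or gripper hid the saucers.
- **Jug and tamper:** No move came near them and no unusual contact force showed. I did not measure their positions again at the end.

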